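# Load the curing oven through its push-to-open top door

### The job

Open the bench curing oven: its top door has no handle, so press the door's front edge gently down until the spring catch lets go and the door pops ajar, then swing it up and over until it rests back against its stop. Then set the aluminium mould down, same way up and flat, in the middle of the oven floor and leave the door standing open. Do not force the door, let it fall or drop the mould, and leave the jar, the cup and the syringe stand where they are.

Things in the scene. Friction and masses are not known exactly. Their poses are not given: they have to be found in the camera images.
- oven: white bench oven, fixed: a box 200 mm deep (its x, away from the robot), 260 mm wide (its y, to the left), walls 10 mm thick, rim at 110 mm, covered by the top door. Origin: centre of its underside, on the bench. A black catch housing on the inside of the front wall reaches in to x = -71 mm (y = -30 to +54 mm, z = 38 to 90 mm)
- door (a joint): angle of the top door, rad, + opens. 0: shut, held by the catch (cannot be pulled up). Pressing its front edge down against 5 to 9 N frees the catch 5 to 13 mm down (unknown, set by a screw); 1 mm further is a firm stop, to be felt. On letting go it pops up to about +0.21 and rests on the ejector. Pressed again it catches again. Below upright it falls back; past upright it falls to its stop, +1.83
- door_lip (a point): middle of the front lower edge of the door; moves with it. Door: level grey frame with a glass pane, 200 mm from hinge line to this edge, 262 mm wide, 14 mm thick, 0.5 kg. Shut, this point is at oven x = -102 mm, z = 126 mm, the door's top at 140 mm; ajar it is some 40 mm higher. A steel striker hangs 32 mm down from the underside at the middle, 20 mm behind this edge
- door_hinge (a point): middle of the hinge line, at the door's rear lower edge (oven x = +98 mm, z = 126 mm, along the oven's y); the door swings up about it and away from the robot
- oven_in (a point): middle of the oven floor, where the mould goes, on the floor's surface 30 mm above the bench; axes as the oven's. The floor is flat, 180 by 240 mm, this point 10 mm behind its centre. With the door up, the ejector (a white pin 10 mm thick, on the catch housing at oven x = -82, y = +40 mm) stands up to 164 mm
- mould: split aluminium mould block, 110 mm long (its x), 50 mm wide (its y), 45 mm high, about 0.45 kg, loose on the bench, left or right of the oven. Origin: centre of its underside
- jar: glass pigment jar with black lid, 80 mm across, 122 mm high, on the other side of the oven than the mould; bystander. Origin: centre of its underside
- cup: white paper mixing cup, 74 mm across the rim, 75 mm high, left of the oven near its rear; bystander. Origin: centre of its underside
- stand: white upturned pot, 92 mm across its foot, 110 mm high, with a syringe upright on top (186 mm in all), right of the oven near its rear; bystander. Origin: centre of its underside
Things that resemble listed ones, but are neither listed nor needed, are in the scene too. Of the things that look like the mould, take the one that is nearest to the robot's base at the start.

How it is judged:
By the outcome, as a careful person would: the job done as asked, in the order asked, and still so for the second after the job is handed in, with the robot touching nothing.
It also fails if it takes over 64 s, if anything falls off the work surface, if the arm or the gripper's body presses on something with over 40 N, if the wrist force passes 120 N, or if a joint passes its speed limit or range.

### The arm

A 6-joint arm with a two-finger parallel gripper is mounted at the origin on the work surface. World frame = base frame: x ahead of the robot, y to its left, z up, the work surface at z = 0. Lengths are in m, angles in rad, forces in N, time in s.
With the tool pointing down it reaches from about 0.2 to 0.875 m from the base axis. Payload 3.4 kg.
Tool frame: the origin (TCP) lies between the finger pads; the fingertips stand 25 mm ahead of it and the grasp point (between the pads) lies 6 mm ahead of it (r.nose_length is the z of the fingertips in the tool frame, in m); z points along the fingers, y is the line along which they close (so a half turn about z gives the same grasp; the last joint's range is limited). The gripper opens to 94 mm and grips with 3 to 60 N. Pads are 16 mm wide; open, the fingers measure 119 mm over their backs; the gripper's body (75 mm by 177 mm) begins 78 mm behind the grasp point.
Start: joints at [1.061, 0.276, 1.505, -0, 1.361, -0.121], TCP at [0.218, 0.532, 0.23] pointing down, gripper open.
Joint ranges: [-2.89, 2.89], [-0.75, 2.08], [0.22, 2.7], [-1.18, 4.32], [0.11, 2.71], [-2.7, 2.7]. Speed limits (rad/s): [2.57, 2.57, 3.14, 3.14, 3.14, 3.14].

### API

Orientations are given as a unit quaternion [w, x, y, z].
In Python, from plant import r, gripper_to, inverse_kinematics, vision, models, telemetry gives the robot as it stands. Calls block until the motion is done:
- r.move_to(position, orientation): joint-space move of the TCP to a pose.
- r.move_l(position, rot=None, vel=0.15, guard=None): straight line of the TCP; rot=None keeps the orientation; vel is the mean speed in m/s. With guard (N) it stops when the force on the tool has changed by that much, and returns True; else False.
- r.movej(angles): joint-space move.
- gripper_to(opening, f_grip=None): finger opening in m; f_grip is the grip in N (None keeps the last); returns when the fingers have stopped.
- r.hold(seconds).
- inverse_kinematics(position, orientation): joint angles nearest the present ones, or None.
- vision.snapshot(name): name is "scene" or "top" or "wrist"; returns the picture (400x640x3 uint8, red, green, blue); there is no depth.
- vision.get_calibration(name): a dict with "fx", "fy", "cx", "cy" (pixels), "position" and "orientation" of the camera in the world. Camera axes: x right, y down, z forward; pixel columns grow to the right and rows downward; lengths in m; the calibration is good to about 2 mm. A picture is of the moment at which its call begins: read the wrist's pose just before it. get_calibration takes no time and is no camera call; for the wrist camera it gives the pose at the moment of the call.
A pose or a line that the arm cannot do raises r.PlanningError and nothing moves.
- r.sign_off(): hands the job in; it is judged then, once.
Trained networks look in the newest picture that a camera, given by its name, has taken for a name from the list of things; names that differ only in an ending like _2 or _b are one class to them, and where a whole thing is asked for, a point or a joint stands for the part that bears it (a point fixed in the world has none). Each returns a list of dicts, best first, with "score" (0 to 1); they miss things now and then, are a little off and sometimes report something else, mostly with a low value. They report only what shows in the picture. A call takes as long as a camera call. They do not tell look-alikes from the thing itself.
- models.boxes_of(thing, camera): "at" ([x, y, z] in m, in world coordinates, good to about 4 mm: the middle of the surface that is visible of it).
- models.regions_of(thing, camera): "pixels" (400x640 bool, what is visible of it).
- models.mark_of(thing, camera): "at" ([x, y, z] in m, in world coordinates, good to about 4 mm: a listed point, or the origin of a listed thing).
Readings, each from a call of its own:
- telemetry.current_t(): time.
- telemetry.current_joints(): joint angles.
- telemetry.current_dq(): joint speeds.
- telemetry.current_joint_efforts(): joint torques, N m.
- telemetry.current_ee_pos(): TCP position.
- telemetry.current_tool_rot(): TCP orientation.
- telemetry.current_wrist_force(): force on the tool from outside, world axes, zero at the start.
- telemetry.current_torque(): the same for the moment, N m.
- telemetry.current_opening(): finger opening in m.
- telemetry.current_finger_force(): force on a finger pad.
Only numpy, scipy, OpenCV 4.12 (cv2) and the standard library are available. Lean on these libraries where they do the work, as an engineer would, in place of code of your own. Each camera call takes 0.05 s, during which the arm holds its last target. There are 200 camera calls.

## Working session

There is one attempt and no reset: what is moved stays moved. The work goes in short steps, each a Python script; the robot and the scene stay as the last script left them, time stands still between calls to the robot, and variables do not carry over. Pictures are saved under pics/ and viewed, at most 10 in all, crops included, and the job is handed in when it is done.

```bash
ls; mkdir -p pics; python3 - <<'E'
from plant import r, vision, models, telemetry
import cv2, numpy as np
a=vision.snapshot("scene"); b=vision.snapshot("top")
cv2.imwrite("pics/s1.png",a[...,::-1]); cv2.imwrite("pics/t1.png",b[...,::-1])
for c in ("scene","top"):
    print(c,vision.get_calibration(c))
    for n in ("oven","door_lip","door_hinge","oven_in","mould","jar","cup","stand"):
        print(n,[(np.round(d["at"],3).tolist(),round(d["score"],2)) for d in models.mark_of(n,c)])
    print('box',[(np.round(d["at"],3).tolist(),round(d["score"],2)) for d in models.boxes_of("mould",c)])
print(telemetry.current_t())
E
```

```text
pics
scene {'fx': 475.6601716677109, 'fy': 475.6601716677109, 'cx': 316.11667578374716, 'cy': 195.48153660327333, 'position': array([ 1.2405757 , -0.24204121,  0.96632467]), 'orientation': array([-0.24132514,  0.78579777,  0.5416065 , -0.17591602])}
oven [([0.625, 0.056, -0.002], 0.79), ([0.512, 0.291, -0.0], 0.16)]
door_lip [([0.53, 0.048, 0.126], 0.62)]
door_hinge [([0.723, 0.071, 0.129], 0.94), ([0.768, -0.156, 0.004], 0.24)]
oven_in []
mould [([0.553, -0.423, 0.001], 0.84), ([0.576, -0.19, -0.004], 0.83), ([0.705, -0.324, 0.001], 0.79), ([0.839, 0.03, -0.001], 0.7)]
jar [([0.514, 0.292, -0.001], 0.58)]
cup [([0.701, 0.3, -0.001], 0.63)]
stand [([0.769, -0.157, 0.003], 0.68)]
box [([0.712, -0.319, 0.045], 0.94), ([0.59, -0.189, 0.046], 0.66), ([0.791, -0.162, 0.093], 0.62), ([0.852, 0.021, 0.044], 0.6)]
top {'fx': 409.78704165689254, 'fy': 409.78704165689254, 'cx': 322.18546059754647, 'cy': 209.32443719595327, 'position': array([ 0.58140306, -0.05282811,  1.00485231]), 'orientation': array([ 0.03478775, -0.69939526,  0.71349984, -0.02353839])}
oven [([0.631, 0.058, 0.003], 0.81), ([0.526, 0.045, 0.125], 0.15)]
door_lip [([0.526, 0.045, 0.125], 0.6)]
door_hinge [([0.724, 0.072, 0.127], 0.95)]
oven_in []
mould [([0.552, -0.421, 0.001], 0.8), ([0.576, -0.193, 0.0], 0.79), ([0.702, -0.316, -0.001], 0.61), ([0.838, 0.021, -0.001], 0.58)]
jar [([0.509, 0.29, 0.0], 0.56)]
cup [([0.703, 0.299, -0.001], 0.97)]
stand [([0.766, -0.154, -0.002], 0.82)]
box [([0.832, 0.021, 0.042], 0.95), ([0.701, -0.315, 0.046], 0.9), ([0.578, -0.194, 0.047], 0.89), ([0.552, -0.414, 0.043], 0.57), ([0.623, 0.054, 0.14], 0.34), ([0.511, 0.272, 0.12], 0.27)]
1.0
```

View pics/s1.png

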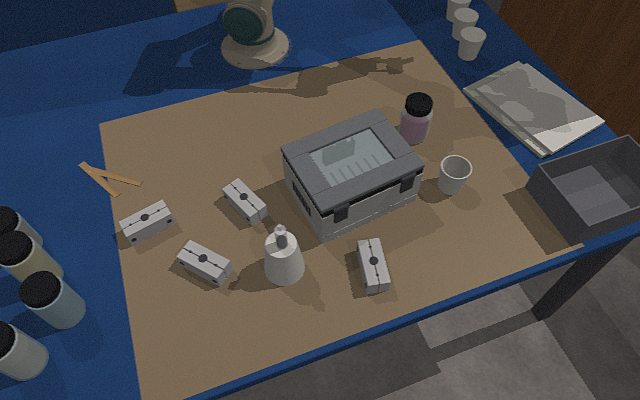

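View pics/t1.png

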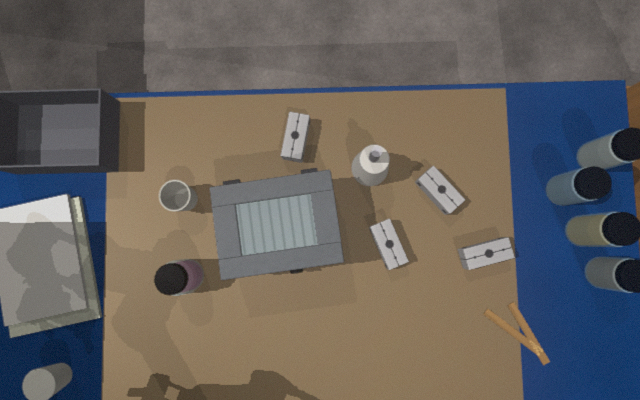

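Four mould look-alikes (top picture): A (389,244) at (0.577,-0.191), 0.61 m from the base; B (487,253), 0.69 m; C (441,190), 0.77 m; D (295,135), 0.84 m. A is nearest, and it stands to the right of the oven with the jar on the left, so it fits. I'll measure the yaws and confirm in a crop.

```bash
cat > h.py <<'E'
from plant import r, gripper_to, inverse_kinematics, vision, models, telemetry
import cv2, numpy as np
from scipy.spatial.transform import Rotation as R
np.set_printoptions(precision=4,suppress=True)
def rot(q): return R.from_quat(np.roll(q,-1))
def quat(Rm): return np.roll(Rm.as_quat(),1)
def to_plane(px,cam,z,cal=None):
    c=cal or vision.get_calibration(cam); px=np.atleast_2d(px).astype(float)
    d=np.c_[(px[:,0]-c["cx"])/c["fx"],(px[:,1]-c["cy"])/c["fy"],np.ones(len(px))]
    d=rot(c["orientation"]).apply(d); p=np.array(c["position"])
    return p+d*((z-p[2])/d[:,2])[:,None]
def down(yaw,pitch=0):
    "tool down, tool y (closing) along world direction yaw+90deg; x along yaw... (z flipped)"
    return R.from_euler('z',yaw)*R.from_euler('y',pitch)*R.from_euler('x',np.pi)
E
python3 - <<'E'
from h import *
b=vision.snapshot("top")
for n,z in (("mould",.045),("door_lip",.14),("oven",.14)):
    for d in models.regions_of(n,"top"):
        m=d["pixels"]; v,u=np.nonzero(m)
        P=to_plane(np.c_[u,v],"top",z)[:,:2]
        (c,s,a)=cv2.minAreaRect((P*1000).astype(np.float32))
        print(n,round(d["score"],2),m.sum(),[u.mean().round(),v.mean().round()],np.round(c,1),np.round(s,1),round(a,2))
cr=cv2.resize(b[205:285,345:465],None,fx=6,fy=6,interpolation=cv2.INTER_CUBIC)
cv2.imwrite("pics/c1.png",cr[...,::-1])
E
```

```text
mould 0.97 1215 [np.float64(440.0), np.float64(191.0)] [ 699.6 -316.1] [111.7  61.9] 40.5
mould 0.88 1116 [np.float64(296.0), np.float64(137.0)] [836.8  20.8] [ 57. 120.] 78.86
mould 0.68 1189 [np.float64(486.0), np.float64(253.0)] [ 550.9 -415.8] [ 52.6 122.2] 12.86
mould 0.62 1076 [np.float64(389.0), np.float64(245.0)] [ 576.1 -190.7] [109.8  55.8] 21.89
door_lip 0.63 11649 [np.float64(276.0), np.float64(225.0)] [624.2  58.7] [203.2 262.7] 7.11
oven 0.79 11770 [np.float64(276.0), np.float64(224.0)] [624.2  57.7] [213.4 265.7] 6.54
```

View pics/c1.png

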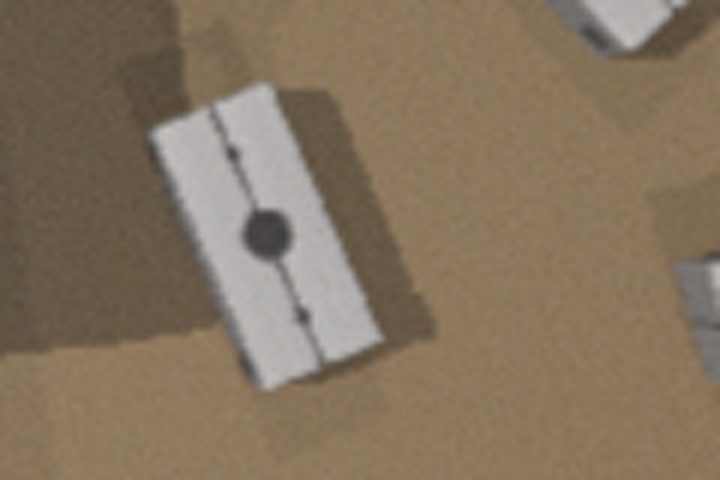

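The crop shows block A alone: top corners near crop (150,130), (272,83), (383,340), (262,390), sprue hole centred at (267,235), which is picture (389.5,244.2). Its size fits 110x50. Next I plan the door path: press, straddle the lip with the fingers, then follow the arc. I'll check IK before moving.

```bash
cat >> h.py <<'E'
def lift_pose(th,psi,w,eps=0.,y=.085,depth=.016,back=0.):
    "lower finger's inner face at the lip corner (eps below it), gap w, tips depth past lip"
    q=down(YAW,psi-np.pi/2)*R.from_euler('z',-np.pi/2); z=q.apply([0,0,1]); n=R.from_euler('z',YAW).apply([np.sin(psi),0,np.cos(psi)])
    return door(th,.2,y,0)-z*(.025-depth+back)+n*(w/2-eps), quat(q)
E
python3 - <<'E'
from h import *
for th,psi,w,eps,b in ((.21,.85,.05,.01,.07),(.21,.85,.05,.01,0),(.6,.95,.05,0,0),(1.1,1.12,.05,0,0),(1.1,1.12,.022,.004,0),(1.5,1.45,.022,.004,0),(1.83,1.7,.022,.004,0),(1.83,1.7,.022,.004,.1)):
    p,q=lift_pose(th,psi,w,eps,back=b); print(th,p,inverse_kinematics(p,q))
q=quat(down(YAW)*R.from_euler('z',-np.pi/2))
gripper_to(0.0)
r.move_to(ov([-.089,0,.23]),q)
r.move_l(ov([-.089,0,.173]),vel=.15)
print(telemetry.current_t(),telemetry.current_opening(),telemetry.current_wrist_force())
g=r.move_l(ov([-.089,0,.147]),vel=.012,guard=14)
print(g,telemetry.current_t(),telemetry.current_ee_pos(),telemetry.current_wrist_force())
E
```

```text
0.21 [0.4775 0.1251 0.2369] [ 0.1055 -0.1583  2.2067  0.0354  0.3727 -0.0477]
0.21 [0.5233 0.1308 0.1844] [ 0.1085 -0.0007  2.2375  0.0593  0.1843 -0.0706]
0.6 [0.5633 0.1359 0.2608] [ 0.1117 -0.0132  1.9538  0.0141  0.5804 -0.0227]
1.1 [0.6406 0.1456 0.3232] [ 0.1152  0.1317  1.5557  0.0051  1.0034 -0.0115]
1.1 [0.6245 0.1435 0.3154] [ 0.1149  0.1099  1.6006  0.0053  0.9803 -0.0121]
1.5 [0.7039 0.1535 0.3353] [ 0.1178  0.4048  1.065   0.0009  1.551  -0.0071]
1.83 [0.771  0.162  0.3273] [ 0.1192  0.7168  0.5268 -0.0008  2.0271 -0.0061]
1.83 [0.7838 0.1636 0.4265] None
5.2333 0.0006080111112417895 [-0.235   0.5714 -0.117 ]
True 6.75 [0.5367 0.0468 0.1548] [-0.3231 -0.9636  7.2339]
```

```bash
python3 - <<'E'
from h import *
p=telemetry.current_ee_pos()
g=r.move_l(p-[0,0,.003],vel=.01,guard=7)
print(g,telemetry.current_ee_pos(),telemetry.current_wrist_force())
r.move_l(ov([-.089,0,.235]),vel=.06)
print(telemetry.current_t(),telemetry.current_wrist_force())
a=vision.snapshot("scene")
for n in ("door_lip","door_hinge"): print(n,[(d["at"],d["score"]) for d in models.mark_of(n,"scene")][:1])
cv2.imwrite("pics/s2.png",a[80:280,220:480][...,::-1].repeat(2,0).repeat(2,1))
E
```

```text
True [0.5367 0.0468 0.1549] [-0.6757  0.0941  8.1169]
8.4667 [-0.2142  0.6927 -0.2184]
door_lip [([0.5306, 0.0504, 0.1675], 0.82)]
door_hinge [([0.7226, 0.0729, 0.1283], 0.97)]
```

View pics/s2.png

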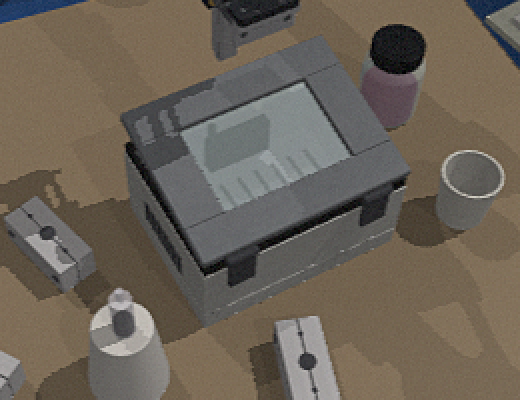

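The door is ajar: in the crop its front edge, towards the gripper at (240,25), stands clear of the body, and the lip reads z = 0.1675 as it should. Now I straddle the lip and lift.

```bash
python3 - <<'E'
from h import *
W=.055
p,q=lift_pose(.21,.95,W,.012,back=.07); r.move_to(p,q); gripper_to(W)
print(telemetry.current_opening())
p,q=lift_pose(.21,.95,W,.012)
print(r.move_l(p,vel=.1,guard=6),telemetry.current_ee_pos()-p)
for th in np.arange(.21,1.12,.1):
    p,q=lift_pose(th,.95+max(0,th-.3)*.22,W)
    g=r.move_l(p,rot=q,vel=.12,guard=15); f=telemetry.current_wrist_force()
    print(round(th,2),g,f)
    if g: break
print(telemetry.current_t())
a=vision.snapshot("scene")
print([(d["at"],d["score"]) for d in models.mark_of("door_lip","scene")][:1])
cv2.imwrite("pics/s3.png",a[0:300,180:500][...,::-1].repeat(2,0).repeat(2,1))
E
```

```text
0.05501585773683678
False [0.0001 0.     0.0003]
0.21 False [-0.1491  0.1641 -0.7997]
0.31 False [-2.753   0.1771 -1.188 ]
0.41 False [-1.0349  0.3805 -2.246 ]
0.51 False [-1.4755 -0.3636 -3.3359]
0.61 False [-2.1807  0.0962 -2.4669]
0.71 False [-0.1289 -0.4706 -2.4845]
0.81 False [-1.0678 -0.5529 -1.9995]
0.91 False [-1.5124 -0.5232 -1.1443]
1.01 False [-2.26    0.463   0.3991]
1.11 False [-1.4255 -0.1117 -0.8065]
14.325
[([0.6362, 0.0641, 0.3049], 0.74)]
```

View pics/s3.png

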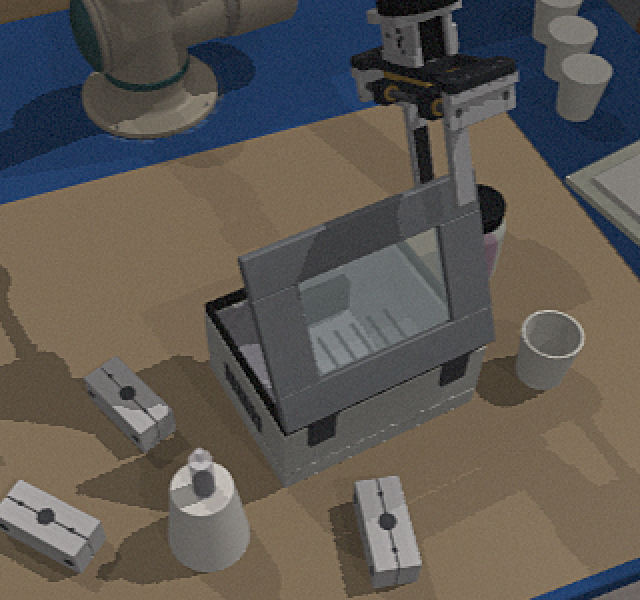

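The door is riding between the fingers at about 1.1 rad (lip pixel near (340,225), one finger on each side). I'll narrow the gap and carry it over upright to the stop.

```bash
python3 - <<'E'
from h import *
W=.023
# keep the lower finger on the door while narrowing: two half steps
p,q=lift_pose(1.15,1.14,.04); gripper_to(.04,5); r.move_l(p,rot=q,vel=.1,guard=15)
gripper_to(W); print(telemetry.current_opening(),telemetry.current_wrist_force())
for th in list(np.arange(1.25,1.66,.1))+[1.70,1.75,1.79,1.83]:
    p,q=lift_pose(th,1.14+(th-1.15)*.72,W)
    g=r.move_l(p,rot=q,vel=.1 if th<1.5 else .05,guard=10 if th<1.7 else 6); print(round(th,2),g,telemetry.current_wrist_force())
    if g: break
print(telemetry.current_t(),telemetry.current_ee_pos()-p)
a=vision.snapshot("scene")
print([(d["at"],d["score"]) for d in models.mark_of("door_lip","scene")][:1], door(1.83,.2,0,0))
j=telemetry.current_joints()
for b in (.03,.05,.07): 
    pp,qq=lift_pose(1.83,1.63,W,back=b); print(b,inverse_kinematics(pp,qq),inverse_kinematics(pp-[.03,0,0],qq))
E
```

```text
0.023178621231029598 [-0.2036 -0.2864 -1.1358]
1.25 False [-0.729  -0.2583  0.3545]
1.35 False [-0.4086  0.891  -0.6998]
1.45 False [0.5024 1.0678 0.117 ]
1.55 False [-0.5718  0.225  -0.361 ]
1.65 False [-0.4629  0.3205 -1.3062]
1.7 False [ 0.9149  0.0245 -0.179 ]
1.75 False [ 0.5101 -0.1873  0.0981]
1.79 False [ 0.4968 -0.344  -0.7334]
1.83 True [-2.1797 -0.1159  2.417 ]
19.05 [-0.0018 -0.0002  0.0003]
[([0.7765, 0.0802, 0.3204], 0.88)] [0.7736 0.0766 0.3193]
0.03 [ 0.119   0.6843  0.5128 -0.0004  2.0038 -0.0061] [ 0.1236  0.6148  0.6456 -0.0001  1.9403 -0.0014]
0.05 [ 0.1191  0.7018  0.4294 -0.0004  2.0696 -0.0061] [ 0.1236  0.6266  0.5757 -0.0001  1.9985 -0.0014]
0.07 [ 0.1191  0.7262  0.3302 -0.0004  2.1443 -0.0062] [ 0.1236  0.6424  0.4971 -0.0001  2.0614 -0.0014]
```

The door is at its stop (lip reads (0.7765, 0.080, 0.320), expected (0.774, 0.077, 0.319)). I'll let go, back out, and take the mould.

```bash
python3 - <<'E'
from h import *
gripper_to(.045)
p=telemetry.current_ee_pos(); q=telemetry.current_tool_rot(); z=rot(q).apply([0,0,1])
r.move_l(p-.045*z,vel=.12)
r.move_l(p-.045*z+[-.12,-.0,.02],vel=.25)
MY=np.radians(21.9); M=np.array([.577,-.1915,0]); qm=quat(down(MY))
gripper_to(.075)
r.move_to(M+[0,0,.20],qm)
print(telemetry.current_t(),telemetry.current_joints())
a=vision.snapshot("top")
print([(d["at"],d["score"]) for d in models.mark_of("door_lip","top")][:1])
w=vision.snapshot("wrist")
for d in models.regions_of("mould","wrist"):
    v,u=np.nonzero(d["pixels"]); P=to_plane(np.c_[u,v],"wrist",.045)[:,:2]
    c,s,an=cv2.minAreaRect((P*1000).astype(np.float32)); print(d["score"],np.round(c,1),np.round(s,1),round(an,2))
E
```

```text
23.025 [-0.4337  0.3426  1.4812  0.0006  1.3162  0.7535]
[]
0.93 [ 579.  -190.4] [113.2  51.1] 21.97
0.85 [ 557.2 -406.9] [ 65.9 130.3] 13.66
0.6 [ 698.2 -310.7] [111.9  65.5] 40.74
```

```bash
python3 - <<'E'
from h import *
M=np.array([.578,-.191,0])
print(r.move_l(M+[0,0,.09],vel=.2), r.move_l(M+[0,0,.040],vel=.08,guard=8))
gripper_to(.03,30); print("open",telemetry.current_opening(),telemetry.current_finger_force(),telemetry.current_ee_pos())
r.move_l(M+[0,0,.06],vel=.06); print(telemetry.current_wrist_force())
r.move_l(M+[0,0,.25],vel=.2)
q=quat(down(YAW)); T=ov([.010,0,0])
r.move_l(T+[0,0,.25],rot=q,vel=.18)
print("open",telemetry.current_opening(),telemetry.current_finger_force(),telemetry.current_wrist_force(),telemetry.current_t())
a=vision.snapshot("scene"); w=vision.snapshot("top")
print([(d["at"],d["score"]) for d in models.mark_of("door_hinge","top")][:1],[(d["at"],d["score"]) for d in models.mark_of("oven_in","top")][:1],T,
 [(d["at"],d["score"]) for d in models.mark_of("oven_in","scene")][:1],[d["at"] for d in models.mark_of("oven","scene")][:1])
cv2.imwrite("pics/s4.png",a[0:300,180:500][...,::-1].repeat(2,0).repeat(2,1))
E
```

```text
False False
open 0.04973037076421362 30.000237822532654 [ 0.5783 -0.1912  0.0404]
[-0.9523 -0.2572 -4.484 ]
open 0.05005769586986562 29.99862492084503 [-0.5846  0.7579 -4.8179] 28.3667
[([0.726, 0.0718, 0.1298], 0.83)] [([0.6364, 0.0615, 0.0323], 0.94)] [0.6354 0.0592 0.    ] [([0.6337, 0.0649, 0.0331], 0.69)] [[0.6238, 0.0587, -0.0017]]
```

View pics/s4.png

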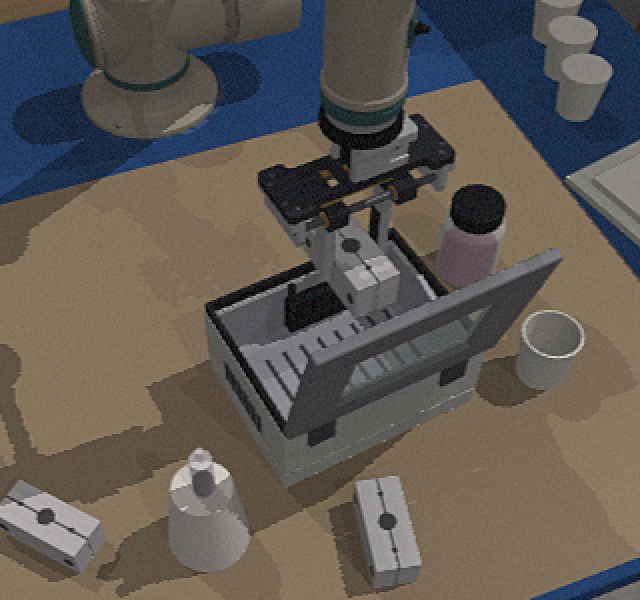

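The mould hangs level in the gripper over the open oven (hole at (350,245)), with the door at its stop behind. Now I lower it.

```bash
python3 - <<'E'
from h import *
T=ov([.010,0,0])+[.0005,.002,0]
print(r.move_l(T+[0,0,.10],vel=.15,guard=10))
print(r.move_l(T+[0,0,.075],vel=.08,guard=6))
g=r.move_l(T+[0,0,.066],vel=.012,guard=3.5); print(g,telemetry.current_ee_pos(),telemetry.current_wrist_force())
gripper_to(.064)
print(r.move_l(T+[0,0,.25],vel=.12,guard=8))
r.move_l(T+[-.28,-.03,.30],vel=.3)
print(telemetry.current_t())
a=vision.snapshot("scene"); vision.snapshot("top")
for n in ("mould","door_lip","oven_in","jar","cup","stand"):
    for c in ("scene","top"):
        print(n,c,[(np.round(d["at"],3).tolist(),round(d["score"],2)) for d in models.mark_of(n,c)])
for d in models.regions_of("mould","top"):
    v,u=np.nonzero(d["pixels"]); P=to_plane(np.c_[u,v],"top",.075)[:,:2]
    c,s,an=cv2.minAreaRect((P*1000).astype(np.float32)); print(d["score"],np.round(c,1),np.round(s,1),round(an,2))
cv2.imwrite("pics/s5.png",a[0:300,180:500][...,::-1].repeat(2,0).repeat(2,1))
E
```

```text
False
False
True [0.6362 0.0613 0.0704] [ 0.183  -0.293   5.2632]
False
34.0
mould scene [([0.705, -0.321, 0.002], 0.87), ([0.837, 0.028, -0.001], 0.8), ([0.55, -0.423, -0.001], 0.71)]
mould top [([0.702, -0.318, -0.003], 0.97), ([0.637, 0.06, 0.033], 0.96), ([0.554, -0.419, 0.003], 0.76)]
door_lip scene [([0.776, 0.079, 0.319], 0.85)]
door_lip top [([0.776, 0.075, 0.321], 0.94)]
oven_in scene []
oven_in top [([0.635, 0.061, 0.03], 0.67), ([0.63, 0.058, 0.003], 0.56)]
jar scene [([0.512, 0.289, -0.0], 0.66)]
jar top [([0.51, 0.287, -0.001], 0.79)]
cup scene [([0.701, 0.299, 0.002], 0.82)]
cup top [([0.7, 0.297, -0.0], 0.68)]
stand scene [([0.768, -0.156, -0.0], 0.65), ([0.723, 0.075, 0.128], 0.31)]
stand top [([0.766, -0.155, -0.004], 0.97)]
0.93 [ 552.6 -404.2] [ 51.1 116.5] 15.06
0.71 [ 696.3 -307.1] [106.8  60.1] 39.5
0.55 [634.8  58.2] [109.9  52.9] 7.28
```

View pics/s5.png

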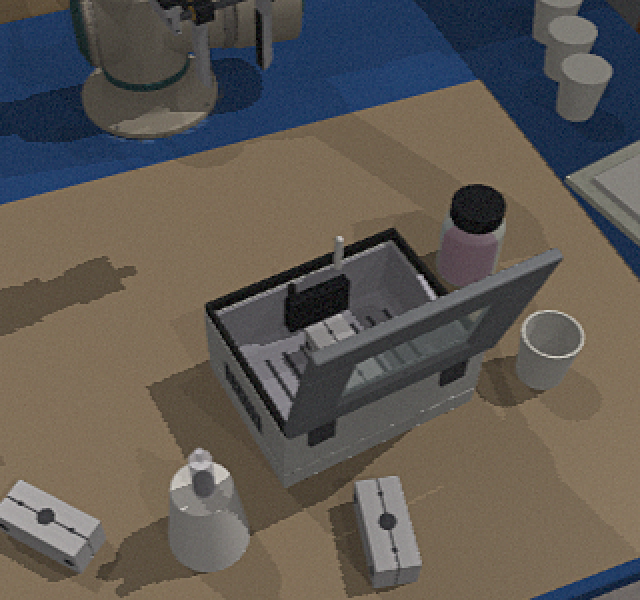

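The mould lies in the middle of the oven floor at (0.637, 0.060), target (0.635, 0.061), crop pixel (330,330). The door is open, the bystanders haven't moved and the arm is clear.

```bash
python3 -c "
from plant import r
print(r.sign_off())"
```

```text
the job is handed in; nothing more can be done
None
```

The job is handed in: the oven door is open against its stop, the mould nearest the robot lies the same way up on the middle of the oven floor (about 2 mm from target by camera), and the jar, cup and stand are where they were.

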